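Weigh a transformer in a fresh tray

TASK

Weigh the finished transformer: take just the top tray off the nested stack without dragging the next one up, and set it down gently in the middle of the scale's pan, lengthwise along the pan. With only the empty tray on the pan, press the big tare key, then gently stand the transformer upright in the middle of the tray and let go. Leave the rest of the stack and the other things on the bench where they are.

Things in the scene. Friction and masses are not known exactly. Their poses are not given: they have to be found in the camera images.
- tray_top: The tray to take: top one of four identical dark grey plastic nesting trays, 170 mm long (its x axis), 66 mm wide (y), 34 mm high, 0.1 kg, loose. Origin: centre of its underside. Each sinks 18 mm deep into the one below with only 0.6 mm of play all round; the walls slope in by 9.5 degrees, so lifted level and straight up it comes off freely
- tray_rim (a point): Centre of the top tray's mouth, level with its rim. Its outer face is an upright rim band, 66 mm across the width, from the rim down to 13 mm below; under it a groove 3 mm high and 2 mm deep, then the next tray's equal band begins, 16 mm below the rim. Fingers that close lower than that grip the next tray too and drag it up. Opening at the rim: 158 x 54 mm
- tray_floor (a point): Centre of the top tray's inner floor, 2.5 mm above its underside; the flat floor is 148 mm long and 44 mm wide, with walls sloping outwards to the rim 31.5 mm above it
- tray_next: The second tray from the top, the same shape, at the same place and yaw, 16 mm lower than tray_top; it must stay. Origin: centre of its underside
- tray_third: The third tray, 16 mm lower again; it must stay
- tray_bottom: The lowest tray of the stack, standing on the bench (origin at height 0); it must stay. It is loose like the others
- transformer: Finished mains transformer standing on the bench, 68 mm high, about 0.6 kg. Origin: centre of its underside. Steel foot 98 mm long (its x axis) x 32 mm wide (y) x 3 mm; laminated core 78 x 30 mm up to 68 mm; the winding bulges to 52 x 40 mm from 16 to 50 mm height. Grip across y. Upright it fits the tray only lengthwise, either way round
- core_top (a point): Centre of the transformer's top face, 68 mm above its underside. The bare core below it is 30 mm across y down to the winding, 18 mm below; small solder tags stand on the winding close to the core
- scale: Bench weighing scale, fixed, white-grey housing 300 mm deep (x) x 250 mm wide (y), its front (display and keys) facing its own -x. Origin: centre of its underside on the bench
- pan (a point): Centre of the scale's flat stainless pan, on its upper surface 70 mm above the bench; the pan measures 170 mm along x by 240 mm along y (its long side), axes as the scale's
- tare (a joint): Travel of the tare key, m: 0 up, 0.005 fully down; it is spring-loaded (2 N to start, 4.5 N fully down) and comes back up; pressed means more than 0.003
- tare_top (a point): Centre of the top of the tare key, 56.5 mm above the bench when up: the one big raised key, 28 mm (x) x 44 mm (y), dark grey, at the scale's front corner on its -y side; it is pressed straight down. The small flat keys beside it do nothing
- flux_bottle: Bystander: small amber bottle with paper label and black cap, 44 mm diameter, 94 mm high, loose; origin under its centre
- solder_spool: Bystander: grey reel of solder standing on its flange, 62 mm diameter, 54 mm high, loose; origin under its centre
- helping_hand: Bystander: third-hand stand with round 80 mm base, cross bar with clips (120 mm along its y) and magnifier leaning to its +x, about 150 mm high, loose; origin under its base
There are look-alikes about, which are no part of the job. There is more than one size of the transformer; the job needs the middle-sized. What is shaped like the tray_top but red is not meant.

How it is judged:
By the outcome, as a careful person would: the job done as asked, in the order asked, and still so for the second after the job is handed in, with the robot touching nothing.
It also fails if it takes over 62 s, if anything falls off the work surface, if the arm or the gripper's body presses on something with over 40 N, if the wrist force passes 120 N, or if a joint passes its speed limit or range.

ROBOT

A 6-joint arm with a two-finger parallel gripper is mounted at the origin on the work surface. World frame = base frame: x ahead of the robot, y to its left, z up, the work surface at z = 0. Lengths are in m, angles in rad, forces in N, time in s.
With the tool pointing down it reaches from about 0.35 to 0.85 m from the base axis. Payload 8.1 kg.
Tool frame: the origin (TCP) lies on the mounting face of the last link; the fingertips stand 186 mm ahead of it and the grasp point (between the pads) lies 167 mm ahead of it; y points along the fingers, x is the direction in which the jaws open and shut, and the axes are right-handed (so a half turn about y gives the same grasp; the last joint's range is limited). The gripper opens to 93 mm and grips with 3 to 60 N. Pads are 15 mm wide; open, the fingers measure 128 mm over their backs; the gripper's body (75 mm by 188 mm) begins 65 mm behind the grasp point.
Start: joints at [-1.214, 0.13, 1.488, -0, 1.523, -0.085], TCP at [0.257, -0.542, 0.405] pointing down, gripper open.
Joint ranges: [-2.96, 2.96], [-0.89, 2.26], [0.02, 2.5], [-1.34, 4.48], [0, 2.73], [-2.66, 2.66]. Speed limits (rad/s): [2.39, 2.39, 2.79, 3.14, 3.14, 3.14].

INTERFACE

Orientations are given as a rotation vector (axis times angle).
In Python, from plant import robot, imaging gives the robot as it stands.
- The arm moves only by the shell command python3 -m inch 'ROWS' [OPENING] [FORCE]. ROWS is JSON, a list of rows, each an object of numbers: "x", "y", "z": the shift along the tool's x, y, z in mm; "twist": the turn about the tool's y in rad. In form: [{"x": .., "y": .., "z": .., "twist": ..}, ...]. A call has 1 to 12 rows; each row shifts and turns the commanded pose from where the row before left it, along the tool's axes as they then stand; what a row does not reach is not made up. A row lasts 1/10 s, in which the tool goes at most 50 mm and 8.59 degrees, less where a joint would pass 70% of its speed; a pose out of reach is approached as far as the arm can. A call with a gripper value outside its range is refused whole. OPENING is the gripper command: -1 is shut, 1 is fully open, values between are in proportion, set as the call begins (- or left out, the last holds). The fingers move at their own pace and stop on an object; FORCE is the grip in N (left out, the last holds). Time passes only in rows, so rows that do not move let the fingers close. It gives the time, the measured TCP pose, the force and the opening at its end, in the units of the state.
- robot.read_state(): the state, without advancing time (a new reading comes with each control period).
- imaging.read_camera(name): name is "scene" or "top" or "wrist"; returns a dict with "color" (480x640x3 uint8, red, green, blue), "depth" (480x640 float32, m along the optical axis (not along the pixel's ray), 0 where there is no reading), "fx", "fy", "cx", "cy" (pixels), "rvec" (rotation vector, rad) and "tvec" (3), from world to camera coordinates, as OpenCV has them; the wrist camera has in their place "tool_from_camera" (4x4, takes a point from camera to tool coordinates, whose origin is the TCP and whose axes are the tool frame's). Camera axes: x right, y down, z forward; pixel columns grow to the right and rows downward; lengths in m; the calibration is good to about 2 mm. A picture is of the moment at which its call begins: read the wrist's pose just before it.
- robot.close_job(): hands the job in, once; it reports no verdict.
The state is a dict: "t": time; "q": joint angles; "dq": joint speeds; "joint_torque": joint torques, N m; "tool_pos": TCP position; "orientation": TCP orientation; "force": force on the tool from outside, world axes, zero at the start; "wrist_torque": the same for the moment, N m; "opening": finger opening in m.
Only numpy, scipy, OpenCV 4.12 (cv2) and the standard library are available. Lean on these libraries where they do the work, as an engineer would, in place of code of your own. Each camera call takes 0.05 s, during which the arm holds its last target.

## Working session

There is one attempt and no reset: what is moved stays moved. The work goes in short steps, Python scripts to look and compute and a shell command to move; the robot and the scene stay as the last step left them, time stands still between calls to the robot, and variables do not carry over. Pictures are saved under pics/ and viewed, and the job is handed in when it is done.

```bash
ls; mkdir -p pics
cat > h.py <<'E'
import numpy as np, cv2
from plant import robot, imaging
def save(n,c): cv2.imwrite(n,cv2.cvtColor(c,cv2.COLOR_RGB2BGR))
def pts(d):
    R,_=cv2.Rodrigues(np.array(d['rvec'],float)); t=np.array(d['tvec'],float).reshape(3)
    z=d['depth'].astype(float); v,u=np.mgrid[0:480,0:640]
    c=np.stack([(u-d['cx'])/d['fx']*z,(v-d['cy'])/d['fy']*z,z],-1)
    w=(c-t)@R; w[z==0]=np.nan
    return w
E
python3 - <<'E'
from h import *
import pickle
for n in ['scene','top','wrist']:
    d=imaging.read_camera(n); save(f'pics/{n}0.png',d['color']); pickle.dump(d,open(f'{n}0.pkl','wb'))
    print(n,{k:v for k,v in d.items() if k not in('color','depth')})
print(robot.read_state())
E
```

```text
pics
scene {'fx': 541.0125741740287, 'fy': 541.0125741740287, 'cx': 324.26401026772385, 'cy': 240.52992073898525, 'rvec': array([ 1.56203031,  2.19435272, -0.72054879]), 'tvec': array([ 0.23139128, -0.32785496,  1.41214963])}
top {'fx': 542.1350820209256, 'fy': 542.1350820209256, 'cx': 318.15462920057365, 'cy': 234.0364659354546, 'rvec': array([ 2.18866421, -2.16199597,  0.09025404]), 'tvec': array([-0.08602022,  0.50114941,  1.16556225])}
wrist {'fx': 332.4356065677981, 'fy': 332.4356065677981, 'cx': 323.1121818169547, 'cy': 236.2983051593484, 'tool_from_camera': array([[ 9.99999712e-01,  1.72927765e-04, -7.39139643e-04,
         1.32945386e-04],
       [ 7.58644527e-04, -2.61361936e-01,  9.65240573e-01,
         2.04336935e-02],
       [-2.62660733e-05, -9.65240855e-01, -2.61361992e-01,
         7.23609035e-02],
       [ 0.00000000e+00,  0.00000000e+00,  0.00000000e+00,
         1.00000000e+00]])}
{'t': 0.15, 'q': array([-1.21439920e+00,  1.31018358e-01,  1.48901520e+00,  2.67039854e-05,
        1.52297910e+00, -8.54080511e-02]), 'dq': array([-0.00071435, -0.00081484, -0.00352342, -0.00015109,  0.00018115,
        0.00017886]), 'joint_torque': array([ 1.09508856e-03, -5.60475004e+01, -4.92336094e+01,  7.68470764e-02,
        3.05428624e-02, -6.62828597e-05]), 'tool_pos': array([ 0.25650624, -0.54222486,  0.40391755]), 'orientation': array([-1.38550415,  0.87871558, -0.87688711]), 'force': array([-0.22568258, -0.11676828, -0.05924676]), 'wrist_torque': array([-0.02391827,  0.06122611, -0.0142728 ]), 'opening': 0.09277493936282874}
```

View pics/scene0.png

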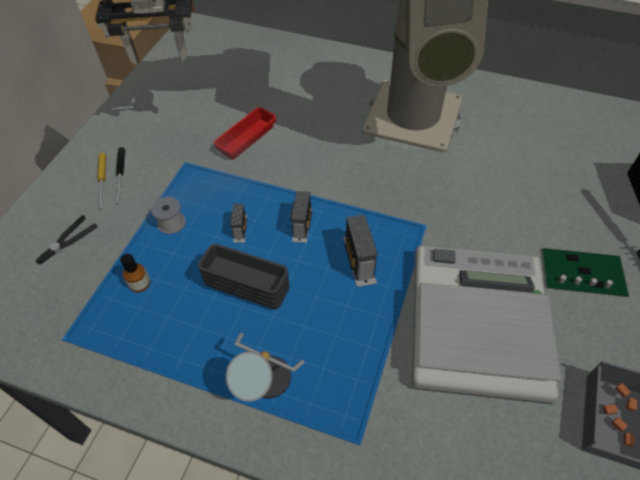

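View pics/top0.png

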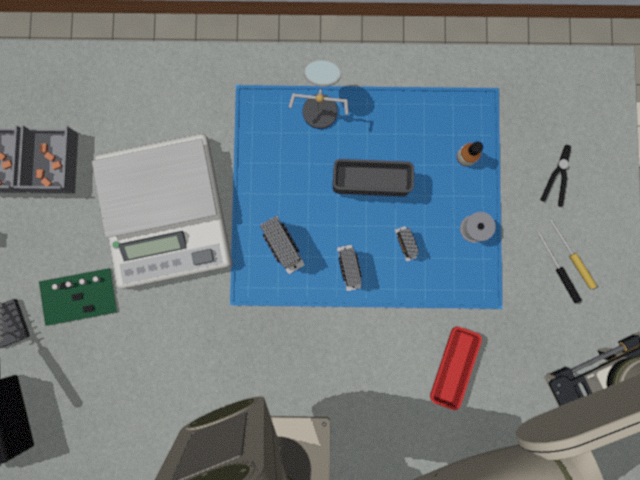

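Run:
```python
from h import *
from scipy.spatial.transform import Rotation as R
s=robot.read_state(); print(R.from_rotvec(s['orientation']).as_matrix().round(3))
```

```text
[[ 0.428 -0.     0.904]
 [-0.904  0.001  0.428]
 [-0.001 -1.     0.   ]]
```

The top image shows the dark stack at (373,177), with a red look-alike tray at (457,368). There are three transformers: large (281,245), middle (349,268) and small (406,243). The scale is at (160,215) with its tare key at (203,257). I choose the dark stack and the transformer at (349,268), and will check both by size and a close crop.

Run:
```python
from h import *
import pickle
d=pickle.load(open('top0.pkl','rb')); w=pts(d); c=d['color']
def rect(m,name):
    p=w[m][:,:2]; p=p[~np.isnan(p[:,0])].astype(np.float32)
    (cx,cy),(a,b),an=cv2.minAreaRect(p); 
    print(name,'n',len(p),'c',round(cx,4),round(cy,4),'size',round(a,4),round(b,4),'ang',round(an,2),'z max/med',np.nanmax(w[m][:,2]).round(4),np.nanmedian(w[m][:,2]).round(4))
def roi(u0,v0,u1,v1):
    m=np.zeros((480,640),bool); m[v0:v1,u0:u1]=1; return m
z=w[...,2]
print('table z',np.nanmedian(z[roi(510,60,620,130)]), 'mat', np.nanmedian(z[roi(250,130,290,200)]))
for n,r in dict(big=(250,205,312,285),mid=(328,235,372,300),small=(385,215,425,270)).items():
    zt={'big':.06,'mid':.06,'small':.035}[n]
    rect(roi(*r)&(z>.008),n+' all'); rect(roi(*r)&(z>zt),n+' top'); 
rect(roi(320,145,430,205)&(z>.070),'stack rim'); 
print(np.nanmedian(z[roi(355,172,390,184)]))
rect(roi(85,125,235,295)&(z>.066),'pan>66'); rect(roi(85,125,235,295)&(z>.02),'scale')
dark=c.max(2)<110
rect(roi(188,246,218,268)&dark,'tare dark')
print(z[250:266:3,190:218:3].round(3))
rect(roi(420,320,490,415)&(z>.01),'red'); 
rect(roi(455,205,500,250)&(z>.03),'spool');rect(roi(450,135,490,170)&(z>.02),'bottle')
rect(roi(280,55,360,135)&(z>.02),'hand')
save('pics/crop_mid.png',cv2.resize(c[190:310,240:430],None,fx=4,fy=4,interpolation=cv2.INTER_CUBIC))
s=pickle.load(open('scene0.pkl','rb'))
save('pics/crop_scene.png',cv2.resize(s['color'][180:310,190:400],None,fx=3.8,fy=3.8,interpolation=cv2.INTER_CUBIC))
```

```text
table z -0.0009447320990357193 mat -0.0003815888222830294
big all n 1167 c 0.4738 -0.0037 size 0.1144 0.052 ang 30.56 z max/med 0.0948 0.0869
big top n 1122 c 0.4785 -0.001 size 0.1037 0.0518 ang 30.58 z max/med 0.0948 0.087
mid all n 687 c 0.4222 -0.1487 size 0.0474 0.0964 ang 89.98 z max/med 0.0737 0.0663
mid top n 539 c 0.4297 -0.1488 size 0.078 0.0302 ang 12.63 z max/med 0.0737 0.0671
small all n 427 c 0.4847 -0.2743 size 0.0612 0.0307 ang 19.09 z max/med 0.0569 0.0498
small top n 371 c 0.4847 -0.2743 size 0.0612 0.0307 ang 19.09 z max/med 0.0569 0.0505
stack rim n 816 c 0.6221 -0.195 size 0.1702 0.0676 ang 88.23 z max/med 0.0869 0.0801
0.049764971654166316
pan>66 n 8168 c 0.5927 0.2692 size 0.1701 0.24 ang 12.44 z max/med 0.0772 0.0692
scale n 16001 c 0.5436 0.2842 size 0.3007 0.3015 ang 12.44 z max/med 0.0772 0.0662
tare dark n 56 c 0.4406 0.1574 size 0.0196 0.0439 ang 42.79 z max/med 0.0602 0.0545
[[0.045 0.041 0.045 0.044 0.044 0.05  0.055 0.051 0.047 0.046]
 [0.039 0.051 0.055 0.057 0.055 0.059 0.057 0.057 0.045 0.045]
 [0.045 0.052 0.053 0.054 0.055 0.056 0.058 0.051 0.042 0.044]
 [0.043 0.053 0.055 0.055 0.053 0.053 0.057 0.055 0.039 0.045]
 [0.043 0.054 0.054 0.052 0.055 0.055 0.051 0.042 0.043 0.043]
 [0.05  0.046 0.049 0.043 0.044 0.045 0.045 0.041 0.042 0.042]]
red n 1135 c 0.2193 -0.3762 size 0.0684 0.1697 ang 71.54 z max/med 0.0403 0.0311
spool n 668 c 0.5199 -0.4266 size 0.06 0.0606 ang 10.53 z max/med 0.0587 0.0533
bottle n 430 c 0.6803 -0.4077 size 0.0438 0.0395 ang 44.44 z max/med 0.0979 0.0509
hand n 1124 c 0.8111 -0.0832 size 0.1258 0.108 ang 83.75 z max/med 0.1365 0.1105
```

View pics/crop_scene.png

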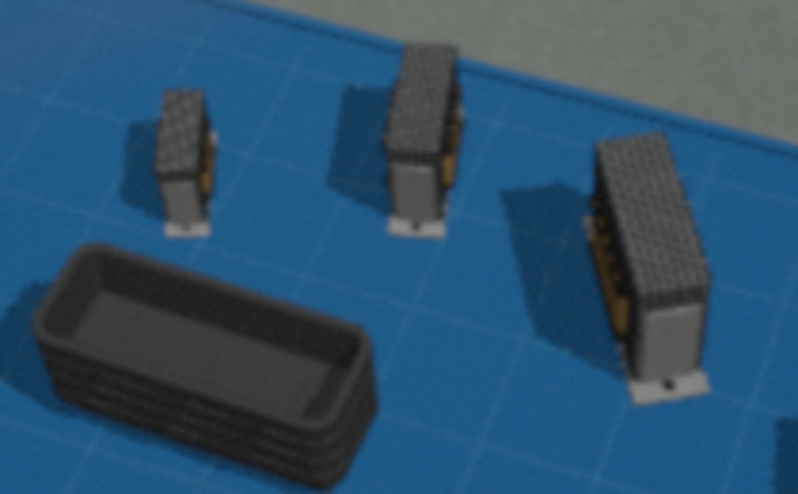

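View pics/crop_mid.png

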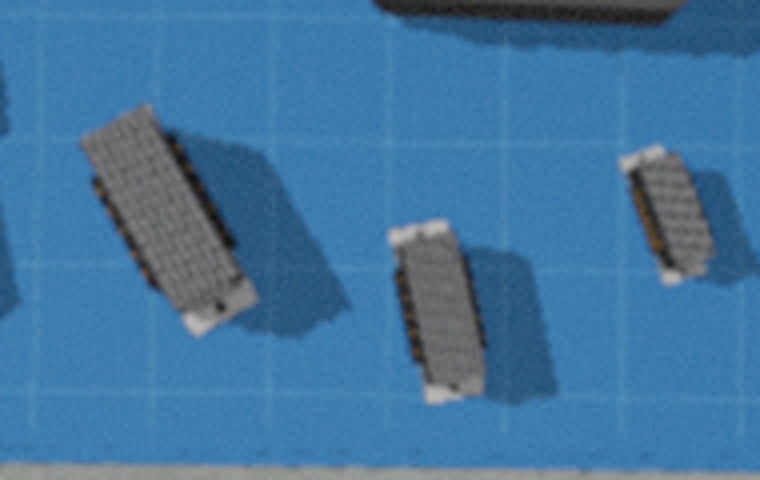

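Confirmed: the transformer at (349,268) has a 78 x 30 mm top at z≈0.067, so it is the middle size. The dark stack's rim is at z≈0.08 (0.082 expected), and the pan measures 0.170 x 0.240 at z≈0.069. Next I work out the moves.

```bash
cat >> h.py <<'E'
from scipy.spatial.transform import Rotation as Rot
def go(x,y,z,yawdeg):
    s=robot.read_state(); M=Rot.from_rotvec(s['orientation']).as_matrix(); p=s['tool_pos']
    yaw=np.degrees(np.arctan2(M[1,0],M[0,0])); dy=(yawdeg-yaw+180)%360-180
    tw=-np.radians(dy)
    M2=M@Rot.from_rotvec([0,tw,0]).as_matrix()
    print('t',round(s['t'],2),'pos',p.round(4),'yaw',yaw.round(2),'F',s['force'].round(2),'op',round(s['opening'],4))
    print('twist',round(tw,4),'shift before twist',(M.T@(np.array([x,y,z])-p)*1000).round(1),'after twist',(M2.T@(np.array([x,y,z])-p)*1000).round(1))
E
python3 - <<'E'
from h import *
import pickle
d=pickle.load(open('top0.pkl','rb')); w=pts(d); z=w[...,2]
m=np.zeros_like(z,bool); m[244:270,186:222]=1
m&=(z>.0495)
p=w[m]; p2=p[:,:2].astype(np.float32)
print(len(p2),cv2.minAreaRect(p2),np.median(p2,0))
u=np.array([.9765,.2154]);v=np.array([-.2154,.9765])
q=(p2-[.5927,.2692])@np.c_[u,v]; print(np.percentile(q,[5,50,95],axis=0))
# stack rim via colour rays at z=.082: dark region of rim
go(.622,-.195,.40,-1.8)
E
```

```text
274 ((0.448421448469162, 0.16342315077781677), (0.02804618515074253, 0.06364686042070389), 12.426129341125488) [0.4473995 0.1653924]
[[-0.17630874 -0.0901819 ]
 [-0.16399086 -0.07068042]
 [-0.15146157 -0.05032371]]
t 0.15 pos [ 0.2565 -0.5422  0.4039] yaw -64.69 F [-0.23 -0.12 -0.06] op 0.0928
twist -1.0976 shift before twist [-157.6    4.2  478.9] after twist [354.4   4.2 358.5]
```

```bash
python3 -m inch '[{"x":-10,"z":30},{"x":-10,"z":30},{"x":-10,"z":30},{"x":-10,"z":30},{"x":-10,"z":30},{"x":-10,"z":30},{"x":-10,"z":30},{"x":-10,"z":30},{"x":-10,"z":30},{"x":-10,"z":30},{"x":-10,"z":30},{"x":-10,"z":30}]' 1 15; python3 -m inch '[{"x":-10,"z":30},{"x":-10,"z":30},{"x":-10,"z":30},{"x":-8,"z":29},{"twist":-0.14},{"twist":-0.14},{"twist":-0.14},{"twist":-0.14},{"twist":-0.14},{"twist":-0.14},{"twist":-0.14},{"twist":-0.118}]'
python3 - <<'E'
from h import *
s=robot.read_state(); d=imaging.read_camera('wrist'); save('pics/w1.png',d['color'])
import pickle; pickle.dump((s,d),open('w1.pkl','wb')); go(.622,-.195,.40,-1.8)
E
```

```text
t 0.2 pos [ 0.2565 -0.5422  0.4041] yaw -64.68 F [-0.28 -0.24 -0.83] op 0.0928
twist -1.0975 shift before twist [-157.6    4.3  478.9] after twist [354.4   4.3 358.5]$[0]: bad value
$[0]: bad value
```

View pics/w1.png

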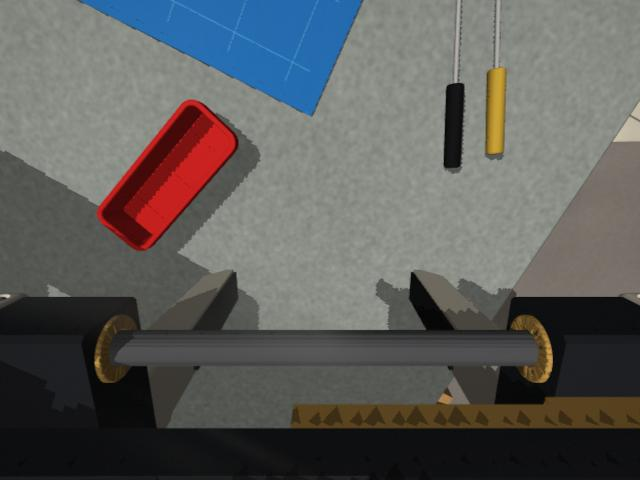

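The wrist view still shows the start pose, with the red tray at (168,175); the move was refused because every key must be given. I'll retry with full rows.

```bash
python3 -m inch '[{"x":-10,"y":0,"z":30,"twist":0},{"x":-10,"y":0,"z":30,"twist":0},{"x":-10,"y":0,"z":30,"twist":0},{"x":-10,"y":0,"z":30,"twist":0},{"x":-10,"y":0,"z":30,"twist":0},{"x":-10,"y":0,"z":30,"twist":0},{"x":-10,"y":0,"z":30,"twist":0},{"x":-10,"y":0,"z":30,"twist":0},{"x":-10,"y":0,"z":30,"twist":0},{"x":-10,"y":0,"z":30,"twist":0},{"x":-10,"y":0,"z":30,"twist":0},{"x":-10,"y":0,"z":30,"twist":0}]' 1 15 && python3 -m inch '[{"x":-10,"y":0,"z":30,"twist":0},{"x":-10,"y":0,"z":30,"twist":0},{"x":-10,"y":0,"z":30,"twist":0},{"x":-8,"y":0,"z":29,"twist":0},{"x":0,"y":0,"z":0,"twist":-0.14},{"x":0,"y":0,"z":0,"twist":-0.14},{"x":0,"y":0,"z":0,"twist":-0.14},{"x":0,"y":0,"z":0,"twist":-0.14},{"x":0,"y":0,"z":0,"twist":-0.14},{"x":0,"y":0,"z":0,"twist":-0.14},{"x":0,"y":0,"z":0,"twist":-0.14},{"x":0,"y":0,"z":0,"twist":-0.118}]'
python3 - <<'E'
from h import *
s=robot.read_state(); d=imaging.read_camera('wrist'); save('pics/w1.png',d['color'])
import pickle; pickle.dump((s,d),open('w1.pkl','wb')); go(.622,-.195,.40,-1.8)
E
```

```text
t: 1.4
tool_pos: [0.5315, -0.2789, 0.4046]
orientation: [-1.386, 0.878, -0.878]
force: [0.0, 0.3, 0.4]
opening: 0.0931
t: 2.6
tool_pos: [0.622, -0.1947, 0.4043]
orientation: [-1.57, 0.02, -0.019]
force: [-0.4, -0.4, 0.4]
opening: 0.0928
t 2.65 pos [ 0.6219 -0.1947  0.4043] yaw -1.08 F [ 0.27  0.38 -0.48] op 0.0933
twist 0.0126 shift before twist [ 0.1  4.3 -0.3] after twist [ 0.1  4.3 -0.3]
```

View pics/w1.png

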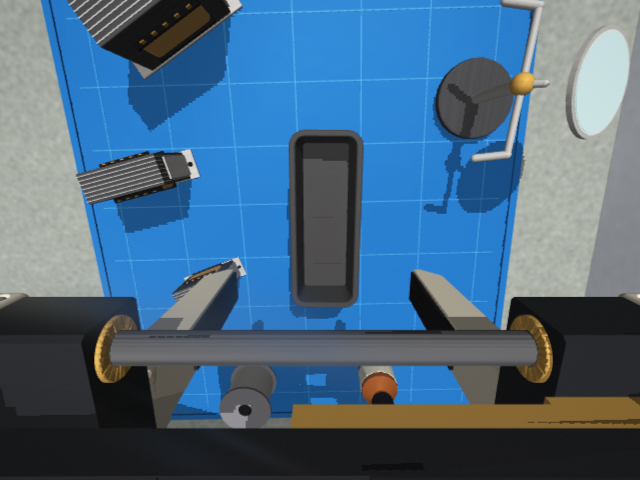

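The wrist view shows the stack's mouth at about (326,218), between the fingers. The transformers lie to the left, and the third-hand stand is at upper right (475,95). I'll refine the stack pose from this view.

```bash
cat >> h.py <<'E'
def wpts(s,d):
    M=Rot.from_rotvec(s['orientation']).as_matrix(); T=d['tool_from_camera']
    z=d['depth'].astype(float); v,u=np.mgrid[0:480,0:640]
    c=np.stack([(u-d['cx'])/d['fx']*z,(v-d['cy'])/d['fy']*z,z],-1)
    w=(c@T[:3,:3].T+T[:3,3])@M.T+s['tool_pos']; w[z==0]=np.nan
    return w
def rect(p,name):
    p=p[~np.isnan(p[:,0])]; (cx,cy),(a,b),an=cv2.minAreaRect(p[:,:2].astype(np.float32))
    print(name,len(p),'c',round(cx,4),round(cy,4),'size',round(a,4),round(b,4),'ang',round(an,2),'zmed',np.median(p[:,2]).round(4),'zmax',p[:,2].max().round(4))
E
python3 - <<'E'
from h import *
import pickle
s,d=pickle.load(open('w1.pkl','rb')); w=wpts(s,d); z=w[...,2]
def m(u0,v0,u1,v1,zl,zh=.3):
    k=np.zeros_like(z,bool);k[v0:v1,u0:u1]=1; return k&(z>zl)&(z<zh)
rect(w[m(270,110,390,325,.076,.09)],'rim')
p=w[m(270,110,390,325,.078,.09)]; 
# side lines: outer edges as fn of y
B=[]
for y in np.arange(-.255,-.134,.01):
    q=p[abs(p[:,1]-y)<.003]
    if len(q): B.append((y,q[:,0].min(),q[:,0].max()))
B=np.array(B); 
for k in (1,2): print(np.polyfit(B[:,0],B[:,k],1), end=' ')
mid=(B[:,1]+B[:,2])/2; f=np.polyfit(B[:,0],mid,1); print('mid slope deg',np.degrees(np.arctan(f[0])),'x at -.195',np.polyval(f,-.195))
print('mat',np.nanmedian(z[100:120,200:280]))
rect(w[m(75,140,205,205,.06,.09)],'mid');
E
```

```text
rim 3421 c 0.624 -0.1932 size 0.1694 0.0661 ang 88.31 zmed 0.0814 zmax 0.0841
[0.02840738 0.59675609] [0.03195605 0.66273802] mid slope deg 1.7287599617376601 x at -.195 0.6238616180829726
mat 0.00040589189000672654
mid 2768 c 0.4314 -0.1473 size 0.0798 0.0301 ang 12.9 zmed 0.0678 zmax 0.0704
```

```bash
python3 -m inch '[{"x":2,"y":0,"z":1,"twist":0.011},{"x":0,"y":20,"z":0,"twist":0},{"x":0,"y":20,"z":0,"twist":0},{"x":0,"y":20,"z":0,"twist":0},{"x":0,"y":20,"z":0,"twist":0},{"x":0,"y":20,"z":0,"twist":0},{"x":0,"y":15,"z":0,"twist":0},{"x":0,"y":10,"z":0,"twist":0},{"x":0,"y":5,"z":0,"twist":0},{"x":0,"y":0,"z":0,"twist":0},{"x":0,"y":0,"z":0,"twist":0}]' 1 12
python3 - <<'E'
from h import *
go(.6238,-.1935,.2585,-1.7)
E
```

```text
t: 3.75
tool_pos: [0.6244, -0.1939, 0.2757]
orientation: [-1.571, 0.032, -0.034]
force: [0.9, 0.7, 0.7]
opening: 0.0932
t 3.75 pos [ 0.6244 -0.1939  0.2757] yaw -2.43 F [0.91 0.67 0.69] op 0.0932
twist -0.0127 shift before twist [-0.6 17.2  0.4] after twist [-0.6 17.2  0.4]
```

```bash
python3 -m inch '[{"x":0,"y":6,"z":0,"twist":-0.012},{"x":0,"y":6,"z":0,"twist":0},{"x":0,"y":4,"z":0,"twist":0},{"x":0,"y":1,"z":0,"twist":0},{"x":0,"y":0,"z":0,"twist":0},{"x":0,"y":0,"z":0,"twist":0}]'
python3 - <<'E'
from h import *
go(.6238,-.1935,.2585,-1.7)
s=robot.read_state(); d=imaging.read_camera('wrist'); save('pics/w2.png',d['color'])
d=imaging.read_camera('scene'); save('pics/s2.png',cv2.resize(d['color'][180:330,170:330],None,fx=4,fy=4))
go(.6238,-.1935,.2585,-1.7)
E
```

```text
t: 4.35
tool_pos: [0.6241, -0.1938, 0.2578]
orientation: [-1.571, 0.024, -0.024]
force: [-0.8, -0.2, -0.0]
opening: 0.0934
t 4.35 pos [ 0.6241 -0.1938  0.2578] yaw -1.72 F [-0.81 -0.21 -0.04] op 0.0934
twist -0.0004 shift before twist [-0.3 -0.7  0.3] after twist [-0.3 -0.7  0.3]
t 4.45 pos [ 0.6242 -0.1939  0.2581] yaw -1.72 F [0.58 0.44 0.29] op 0.093
twist -0.0003 shift before twist [-0.4 -0.4  0.3] after twist [-0.4 -0.4  0.3]
```

View pics/s2.png

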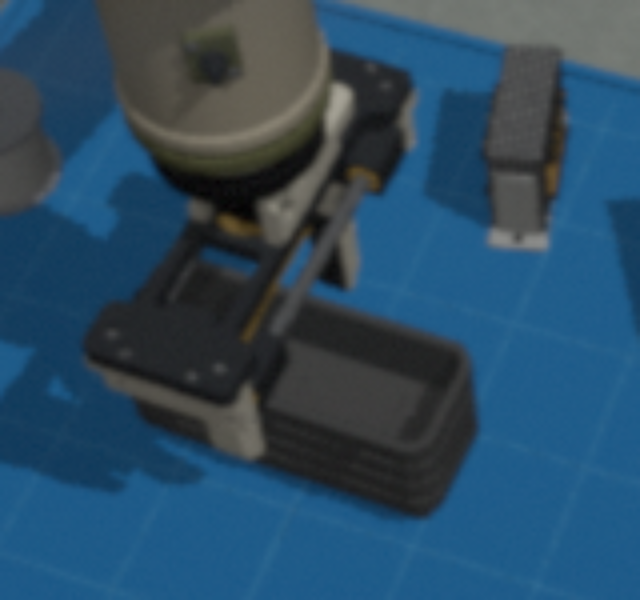

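View pics/w2.png

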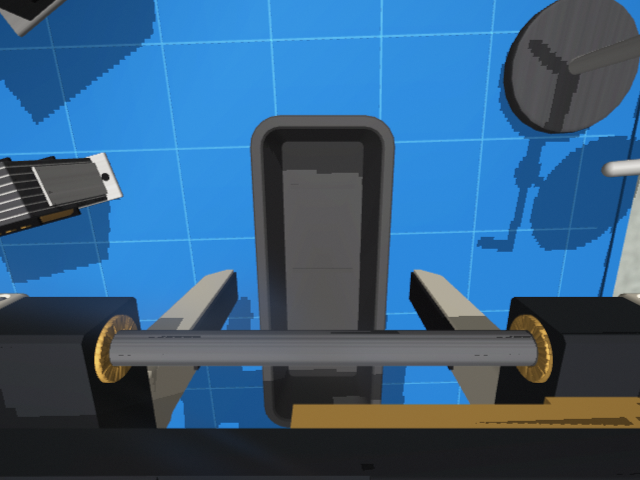

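The fingers straddle the stack with the tips at z≈0.072, 10 mm below the rim, and the tray is centred at column 323. I'll close and lift slowly.

```bash
python3 -m inch '[{"x":-0.4,"y":0,"z":0,"twist":0},{"x":0,"y":0,"z":0,"twist":0},{"x":0,"y":0,"z":0,"twist":0},{"x":0,"y":0,"z":0,"twist":0},{"x":0,"y":0,"z":0,"twist":0},{"x":0,"y":0,"z":0,"twist":0},{"x":0,"y":0,"z":0,"twist":0},{"x":0,"y":0,"z":0,"twist":0}]' -1 12; python3 -m inch '[{"x":0,"y":-2,"z":0,"twist":0},{"x":0,"y":-3,"z":0,"twist":0},{"x":0,"y":-4,"z":0,"twist":0},{"x":0,"y":-5,"z":0,"twist":0},{"x":0,"y":-5,"z":0,"twist":0},{"x":0,"y":-5,"z":0,"twist":0},{"x":0,"y":-3,"z":0,"twist":0},{"x":0,"y":0,"z":0,"twist":0}]'
python3 - <<'E'
from h import *
d=imaging.read_camera('scene'); save('pics/s3.png',cv2.resize(d['color'][180:330,170:330],None,fx=4,fy=4))
E
```

```text
t: 5.25
tool_pos: [0.6237, -0.1938, 0.2578]
orientation: [-1.571, 0.023, -0.024]
force: [-0.0, -0.4, 0.2]
opening: 0.0658
t: 6.05
tool_pos: [0.6239, -0.1939, 0.2856]
orientation: [-1.571, 0.023, -0.024]
force: [0.9, -0.2, -1.3]
opening: 0.0662
```

View pics/s3.png

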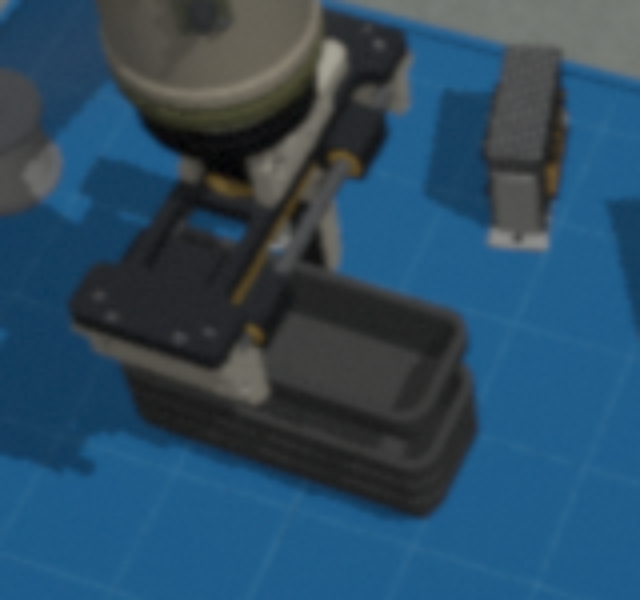

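The scene view shows only the top tray lifted, with a gap above the three that stayed. The wrist load of about 1 N matches one tray. Next I raise it and carry it to the scale.

```bash
python3 -m inch '[{"x":0,"y":-8,"z":0,"twist":0},{"x":0,"y":-15,"z":0,"twist":0},{"x":0,"y":-20,"z":0,"twist":0},{"x":0,"y":-20,"z":5,"twist":0},{"x":0,"y":-12,"z":15,"twist":0},{"x":0,"y":-5,"z":25,"twist":0},{"x":0,"y":0,"z":30,"twist":0},{"x":0,"y":0,"z":35,"twist":0},{"x":0,"y":0,"z":35,"twist":0},{"x":0,"y":0,"z":35,"twist":0},{"x":0,"y":0,"z":35,"twist":0},{"x":0,"y":0,"z":35,"twist":0}]'; python3 -m inch '[{"x":0,"y":0,"z":35,"twist":0},{"x":0,"y":0,"z":35,"twist":-0.05},{"x":0,"y":0,"z":35,"twist":-0.05},{"x":0,"y":0,"z":35,"twist":-0.05},{"x":0,"y":0,"z":30,"twist":-0.05},{"x":0,"y":0,"z":20,"twist":-0.03},{"x":0,"y":0,"z":10,"twist":-0.01},{"x":0,"y":0,"z":0,"twist":0},{"x":0,"y":0,"z":0,"twist":0}]'
python3 - <<'E'
from h import *
s=robot.read_state(); d=imaging.read_camera('wrist'); save('pics/w4.png',d['color'])
import pickle; pickle.dump((s,d),open('w4.pkl','wb')); go(.5944,.2708,.36,12.44)
E
```

```text
t: 7.3
tool_pos: [0.6307, 0.0584, 0.3655]
orientation: [-1.57, 0.023, -0.024]
force: [0.3, -0.5, -1.2]
opening: 0.0663
t: 8.2
tool_pos: [0.6213, 0.2545, 0.3648]
orientation: [-1.565, -0.164, 0.164]
force: [-0.3, -0.0, -0.3]
opening: 0.0661
t 8.25 pos [0.6214 0.2541 0.3648] yaw 11.93 F [ 0.13 -0.68 -1.07] op 0.066
twist -0.0089 shift before twist [-23.    4.8  22. ] after twist [-22.8   4.8  22.2]
```

View pics/w4.png

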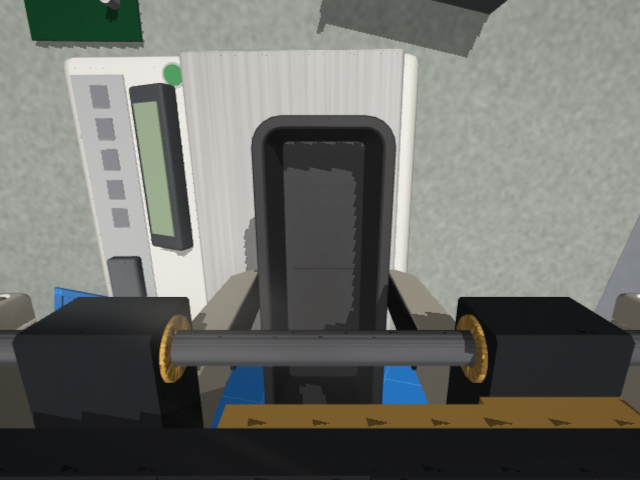

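The tray is held over the scale; the pan's far edge is near row 50, its left edge near column 190 and its right edge near column 403. I'll measure the pan and tray relative to the tool.

Run:
```python
from h import *
import pickle
s,d=pickle.load(open('w4.pkl','rb')); w=wpts(s,d); z=w[...,2]
k=np.zeros_like(z,bool);k[40:330,150:420]=1
p=w[k&(z>.0675)&(z<.0735)]
f=np.radians(12.44);u=np.array([np.cos(f),np.sin(f)]);v=np.array([-u[1],u[0]])
q=(p[:,:2]-[.5944,.2708])@np.c_[u,v]
print('z',np.median(p[:,2]),'u',np.percentile(q[:,0],[.3,99.7]),'v max',np.percentile(q[:,1],99.7))
for a in np.arange(-.02,.12,.02):
    r=q[abs(q[:,1]-a)<.004]
    if len(r): print(a.round(2),np.percentile(r[:,0],[.5,99.5]).round(4))
for a in np.arange(-.08,.09,.02):
    r=q[abs(q[:,0]-a)<.004]
    if len(r): print('u',a.round(2),np.percentile(r[:,1],99.5).round(4))
# tray in tool frame
k[:]=0;k[100:330,230:420]=1
p=w[k&(z>.17)&(z<.21)&(abs(w[...,0]-.62)<.1)]; rect(p,'tray rim part')
q=(p[:,:2]-s['tool_pos'][:2])@np.c_[u,v]
for a in np.arange(0.03,.09,.01):
    r=q[abs(q[:,1]-a)<.003]
    if len(r): print(a,r[:,0].min().round(4),r[:,0].max().round(4))
print('far end',np.percentile(q[:,1],99.8))
```

```text
z 0.06967255246151496 u [-0.08363899  0.08448026] v max 0.1200143473954646
-0.02 [-0.0837  0.0842]
0.0 [-0.0834  0.0842]
0.02 [-0.0836  0.0847]
0.04 [-0.0836  0.0845]
0.06 [-0.0837  0.0842]
0.08 [-0.083   0.0836]
0.1 [-0.0827  0.0837]
u -0.08 0.119
u -0.06 0.1193
u -0.04 0.1191
u -0.02 0.1197
u 0.0 0.1203
u 0.02 0.1199
u 0.04 0.1197
u 0.06 0.1202
u 0.08 0.1199
tray rim part 13499 c 0.6158 0.2815 size 0.0933 0.1164 ang 12.22 zmed 0.188 zmax 0.21
0.03 -0.0326 0.0337
0.04 -0.0324 0.0337
0.05 -0.0323 0.0336
0.060000000000000005 -0.0323 0.0337
0.07 -0.032 0.0338
0.08000000000000002 -0.0302 0.0322
far end 0.08560756654691912
```

```bash
python3 -m inch '[{"x":-8,"y":0,"z":7,"twist":-0.009},{"x":-8,"y":0,"z":7,"twist":0},{"x":-6.5,"y":0,"z":8,"twist":0},{"x":0,"y":15,"z":0,"twist":0},{"x":0,"y":20,"z":0,"twist":0},{"x":0,"y":20,"z":0,"twist":0},{"x":0,"y":12,"z":0,"twist":0},{"x":0,"y":6,"z":0,"twist":0},{"x":0,"y":3,"z":0,"twist":0},{"x":0,"y":0,"z":0,"twist":0},{"x":0,"y":0,"z":0,"twist":0}]'
python3 - <<'E'
from h import *
go(.5944,.2708,.2798,12.44)
E
```

```text
t: 9.35
tool_pos: [0.5948, 0.272, 0.2898]
orientation: [-1.564, -0.173, 0.171]
force: [0.7, 0.2, -1.0]
opening: 0.0662
t 9.35 pos [0.5948 0.272  0.2898] yaw 12.55 F [ 0.74  0.21 -1.  ] op 0.0662
twist 0.0019 shift before twist [-0.7 10.  -1.1] after twist [-0.7 10.  -1.1]
```

```bash
python3 -m inch '[{"x":-0.8,"y":2,"z":-1,"twist":0.002},{"x":0,"y":2,"z":0,"twist":0},{"x":0,"y":1.5,"z":0,"twist":0},{"x":0,"y":1,"z":0,"twist":0},{"x":0,"y":1,"z":0,"twist":0},{"x":0,"y":0.5,"z":0,"twist":0},{"x":0,"y":0,"z":0,"twist":0}]'; python3 -m inch '[{"x":0,"y":0.5,"z":0,"twist":0},{"x":0,"y":0.5,"z":0,"twist":0},{"x":0,"y":0,"z":0,"twist":0}]'
```

```text
t: 10.05
tool_pos: [0.5938, 0.2708, 0.2806]
orientation: [-1.564, -0.17, 0.171]
force: [-0.1, -0.5, -0.9]
opening: 0.0658
t: 10.35
tool_pos: [0.5939, 0.2708, 0.2798]
orientation: [-1.564, -0.171, 0.17]
force: [0.3, 0.3, -1.3]
opening: 0.066
```

```bash
python3 -m inch '[{"x":0,"y":0.5,"z":0,"twist":0},{"x":0,"y":0,"z":0,"twist":0},{"x":0,"y":0,"z":0,"twist":0}]'; python3 -m inch '[{"x":0,"y":0.5,"z":0,"twist":0},{"x":0,"y":0,"z":0,"twist":0},{"x":0,"y":0,"z":0,"twist":0}]'
```

```text
t: 10.65
tool_pos: [0.5939, 0.2708, 0.2797]
orientation: [-1.564, -0.171, 0.17]
force: [-2.3, -1.3, 4.1]
opening: 0.0659
t: 10.95
tool_pos: [0.5939, 0.2708, 0.2797]
orientation: [-1.564, -0.171, 0.17]
force: [-4.7, -2.1, 8.4]
opening: 0.0658
```

Contact: the force rises from -1 N to +8 N at TCP z 0.2797, matching the predicted 0.2798. I'll ease off slightly, open and retreat.

```bash
python3 -m inch '[{"x":0,"y":-0.4,"z":0,"twist":0},{"x":0,"y":-0.3,"z":0,"twist":0},{"x":0,"y":0,"z":0,"twist":0}]'; python3 -m inch '[{"x":0,"y":0,"z":0,"twist":0},{"x":0,"y":0,"z":0,"twist":0},{"x":0,"y":0,"z":0,"twist":0},{"x":0,"y":0,"z":0,"twist":0},{"x":0,"y":0,"z":0,"twist":0},{"x":0,"y":-5,"z":0,"twist":0},{"x":0,"y":-10,"z":0,"twist":0},{"x":0,"y":-20,"z":0,"twist":0},{"x":0,"y":-20,"z":0,"twist":0},{"x":0,"y":-20,"z":0,"twist":0},{"x":0,"y":-10,"z":0,"twist":0}]' 1
python3 - <<'E'
from h import *
import pickle
s=robot.read_state(); d=imaging.read_camera('wrist'); save('pics/w5.png',d['color'])
pickle.dump((s,d),open('w5.pkl','wb')); go(.448,.164,.26,12.44)
w=wpts(s,d); z=w[...,2]
f=np.radians(12.44);u=np.array([np.cos(f),np.sin(f)]);v=np.array([-u[1],u[0]])
loc=(w[...,:2]-[.5944,.2708])@np.stack([u,v],1)
m=(z>.095)&(z<.11)&(abs(loc[...,0])<.06)&(loc[...,1]<.11)&(loc[...,1]>-.09)
q=loc[m]; print(len(q)); 
for a in np.arange(-.06,.08,.02):
    r=q[abs(q[:,1]-a)<.003]
    if len(r): print(a.round(2),r[:,0].min().round(4),r[:,0].max().round(4))
print(np.percentile(q[:,1],[.2,99.8]), np.median(z[m]))
k=(z>.049)&(z<.063)&(abs(loc[...,0]+.164)<.03)&(abs(loc[...,1]+.07)<.035)
print('key',k.sum(),np.percentile(loc[k],[1,50,99],axis=0),np.median(z[k]))
E
```

```text
t: 11.25
tool_pos: [0.5939, 0.2708, 0.2798]
orientation: [-1.564, -0.171, 0.17]
force: [-3.1, -0.5, 5.1]
opening: 0.0658
t: 12.35
tool_pos: [0.5944, 0.271, 0.368]
orientation: [-1.563, -0.174, 0.167]
force: [-0.4, 0.0, 0.8]
opening: 0.0927
t 12.4 pos [0.5946 0.2711 0.3691] yaw 12.44 F [ 0.85 -0.43  2.42] op 0.0929
twist -0.0001 shift before twist [-166.8  108.1  -73.1] after twist [-166.8  108.1  -73.1]
4890
-0.06 -0.0332 0.0329
-0.04 -0.0332 0.0323
-0.02 -0.0327 0.0325
0.0 -0.0328 0.0327
0.02 -0.0327 0.0328
0.04 -0.0328 0.0328
0.06 -0.0329 0.0329
0.08 -0.0314 0.0315
[-0.07690403  0.08579866] 0.1033592359210885
key 1279 [[-0.17623394 -0.08986921]
 [-0.16207039 -0.06578442]
 [-0.14921742 -0.04732426]] 0.05604041482143646
```

View pics/w5.png

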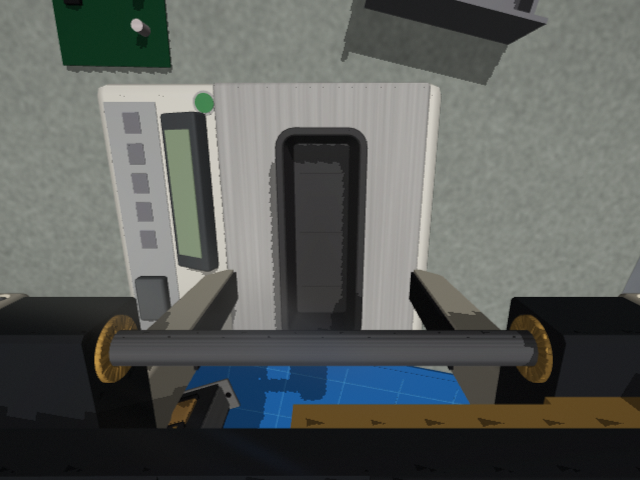

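The tray sits centred on the pan, within 0.5 mm, and lengthwise. The tare key is at (152,298), at scale coordinates (-0.163,-0.069) from the pan centre and z≈0.056. I'll close the fingers and move over the key.

```bash
python3 -m inch '[{"x":-15,"y":0,"z":-8,"twist":0},{"x":-30,"y":0,"z":-14,"twist":0},{"x":-35,"y":0,"z":-15,"twist":0},{"x":-35,"y":0,"z":-15,"twist":0},{"x":-30,"y":0,"z":-12,"twist":0},{"x":-18,"y":10,"z":-7,"twist":0},{"x":0,"y":25,"z":0,"twist":0},{"x":0,"y":25,"z":0,"twist":0},{"x":0,"y":25,"z":0,"twist":0},{"x":0,"y":15,"z":0,"twist":0},{"x":0,"y":10,"z":0,"twist":0},{"x":0,"y":0,"z":0,"twist":0}]' -1 10; python3 -m inch '[{"x":0,"y":0,"z":0,"twist":0},{"x":0,"y":0,"z":0,"twist":0}]';python3 - <<'E'
from h import *
go(.4507,.1654,.2425,12.44)
s=robot.read_state(); d=imaging.read_camera('wrist'); save('pics/w6.png',d['color'])
E
```

```text
t: 13.6
tool_pos: [0.4492, 0.1661, 0.2528]
orientation: [-1.564, -0.168, 0.173]
force: [-0.6, 0.3, 0.9]
opening: 0.0025
t: 13.8
tool_pos: [0.4505, 0.1665, 0.2556]
orientation: [-1.564, -0.172, 0.169]
force: [0.6, 0.9, -0.2]
opening: 0.0005
t 13.8 pos [0.4505 0.1665 0.2556] yaw 12.44 F [ 0.59  0.87 -0.23] op 0.0005
twist -0.0001 shift before twist [-0.1 13.1 -1.1] after twist [-0.1 13.1 -1.1]
```

View pics/w6.png

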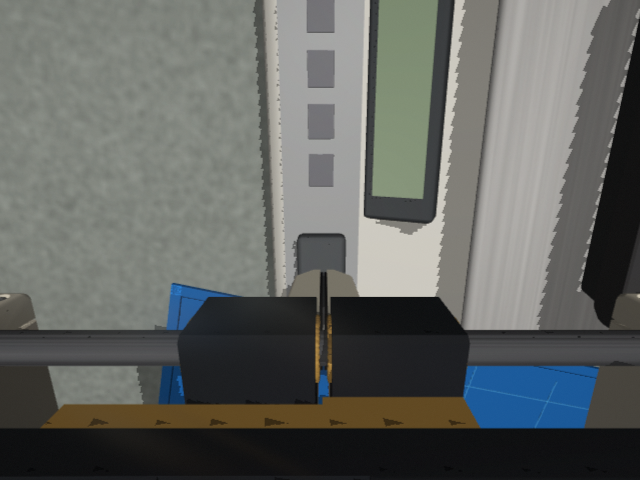

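The closed fingers line up with the big key at (321,250), clear of the display. Now I press it.

```bash
python3 -m inch '[{"x":0,"y":4,"z":-0.5,"twist":0},{"x":0,"y":4,"z":0,"twist":0},{"x":0,"y":3,"z":0,"twist":0},{"x":0,"y":2,"z":0,"twist":0},{"x":0,"y":1,"z":0,"twist":0},{"x":0,"y":1,"z":0,"twist":0},{"x":0,"y":1,"z":0,"twist":0},{"x":0,"y":0,"z":0,"twist":0},{"x":0,"y":0,"z":0,"twist":0}]';python3 -m inch '[{"x":0,"y":1,"z":0,"twist":0},{"x":0,"y":0,"z":0,"twist":0},{"x":0,"y":0,"z":0,"twist":0}]'
```

```text
t: 14.75
tool_pos: [0.4501, 0.1658, 0.2385]
orientation: [-1.564, -0.17, 0.171]
force: [-2.1, -0.5, 3.7]
opening: 0.0004
t: 15.05
tool_pos: [0.4501, 0.1659, 0.2378]
orientation: [-1.564, -0.17, 0.171]
force: [-4.5, -1.4, 8.5]
opening: 0.0005
```

The force reached 8.5 N, above the 4.5 N full-down spring force, so the key bottomed and tare is pressed. I'll go up and compute the move to the transformer.

```bash
python3 -m inch '[{"x":0,"y":-3,"z":0,"twist":0},{"x":0,"y":-10,"z":0,"twist":0},{"x":0,"y":-25,"z":0,"twist":0},{"x":0,"y":-35,"z":0,"twist":0},{"x":0,"y":-35,"z":0,"twist":0},{"x":0,"y":-25,"z":0,"twist":0},{"x":0,"y":-15,"z":0,"twist":0},{"x":0,"y":0,"z":0,"twist":0}]';python3 - <<'E'
from h import *
go(.431,-.148,.39,-77.2)
d=imaging.read_camera('scene'); save('pics/s7.png',d['color'])
E
```

```text
t: 15.85
tool_pos: [0.4507, 0.166, 0.388]
orientation: [-1.563, -0.174, 0.167]
force: [0.4, -0.3, 0.0]
opening: 0.0005
t 15.85 pos [0.4507 0.166  0.388 ] yaw 12.44 F [ 0.37 -0.29  0.04] op 0.0005
twist 1.5644 shift before twist [ -86.9   -2.5 -302.4] after twist [301.9  -2.5 -88.8]
```

View pics/s7.png

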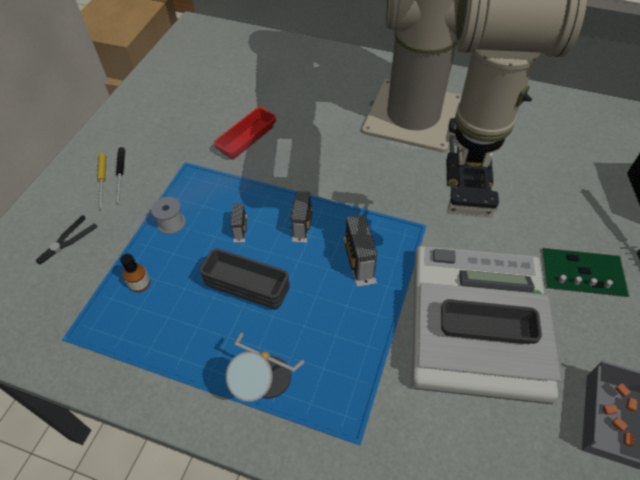

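The tray is alone and centred on the pan, the key is up, and the three-tray stack is in place. Next the transformer.

```bash
python3 -m inch '[{"x":-10,"y":0,"z":-34,"twist":0},{"x":-10,"y":0,"z":-34,"twist":0},{"x":-10,"y":0,"z":-34,"twist":0},{"x":-10,"y":0,"z":-34,"twist":0},{"x":-10,"y":0,"z":-34,"twist":0},{"x":-10,"y":0,"z":-34,"twist":0},{"x":-10,"y":0,"z":-34,"twist":0},{"x":-10,"y":0,"z":-34,"twist":0},{"x":-7,"y":0,"z":-30,"twist":0},{"x":0,"y":0,"z":0,"twist":0.13},{"x":0,"y":0,"z":0,"twist":0.13},{"x":0,"y":0,"z":0,"twist":0.13}]' 0.4 15;python3 -m inch '[{"x":0,"y":0,"z":0,"twist":0.13},{"x":0,"y":0,"z":0,"twist":0.13},{"x":0,"y":0,"z":0,"twist":0.13},{"x":0,"y":0,"z":0,"twist":0.13},{"x":0,"y":0,"z":0,"twist":0.13},{"x":0,"y":0,"z":0,"twist":0.13},{"x":0,"y":0,"z":0,"twist":0.13},{"x":0,"y":0,"z":0,"twist":0.13},{"x":0,"y":0,"z":0,"twist":0.13},{"x":0,"y":0,"z":0,"twist":0},{"x":0,"y":0,"z":0,"twist":0}]';python3 - <<'E'
from h import *
import pickle
go(.431,-.148,.39,-77.2)
s=robot.read_state(); d=imaging.read_camera('wrist'); save('pics/w8.png',d['color']);pickle.dump((s,d),open('w8.pkl','wb'))
w=wpts(s,d);z=w[...,2]
m=(z>.061)&(z<.08)&(np.hypot(w[...,0]-.431,w[...,1]+.148)<.07)
rect(w[m],'top')
E
```

```text
t: 17.1
tool_pos: [0.4296, -0.148, 0.3828]
orientation: [-1.565, 0.144, -0.138]
force: [-0.2, 0.5, 0.9]
opening: 0.0645
t: 18.2
tool_pos: [0.4298, -0.1476, 0.3839]
orientation: [-1.31, 1.039, -1.035]
force: [-1.3, -0.8, -0.1]
opening: 0.0647
t 18.2 pos [ 0.4298 -0.1476  0.3839] yaw -76.73 F [-1.34 -0.83 -0.12] op 0.0647
twist 0.0083 shift before twist [ 0.6 -6.1  1. ] after twist [ 0.6 -6.1  1. ]
top 2733 c 0.431 -0.1478 size 0.0791 0.0297 ang 12.62 zmed 0.0678 zmax 0.0702
```

View pics/w8.png

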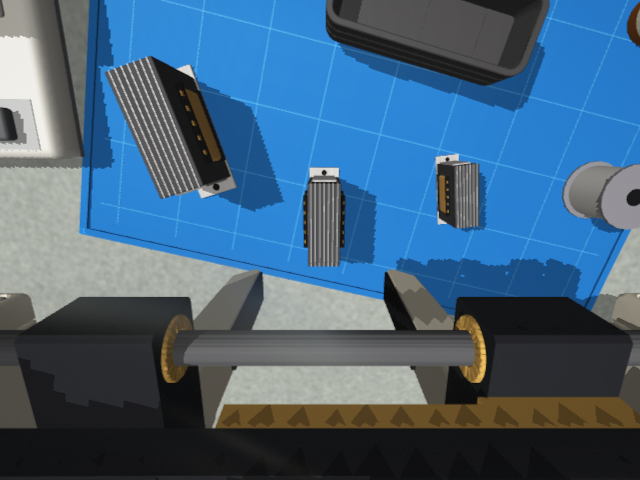

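The middle transformer's top is at (323,222), midway between the fingers, with dark solder tags along both core sides at columns 304 and 343. I'll check how high the tags stand.

Run:
```python
from h import *
import pickle
s,d=pickle.load(open('w8.pkl','rb')); w=wpts(s,d); z=w[...,2]
f=np.radians(12.7);u=np.array([np.cos(f),np.sin(f)]);v=np.array([-u[1],u[0]])
q=(w[...,:2]-[.431,-.1478])@np.stack([u,v],1)
for lo in (-.030,-.026,-.022,-.0185,.016,.019,.0225,.0265):
    m=(abs(q[...,0])<.03)&(q[...,1]>lo)&(q[...,1]<lo+.0035)&(z>.03)
    if m.sum(): print(lo,m.sum(),np.percentile(z[m],[5,25,50,75,95]).round(4))
save('pics/w8c.png',cv2.resize(d['color'][150:280,260:390],None,fx=4.5,fy=4.5,interpolation=cv2.INTER_CUBIC))
```

```text
-0.03 2004 [0.2975 0.3072 0.3152 0.3202 0.3233]
-0.026 2041 [0.2973 0.3067 0.3152 0.3201 0.3233]
-0.022 2099 [0.2956 0.2996 0.3147 0.3199 0.3233]
-0.0185 2217 [0.0502 0.2992 0.3134 0.3198 0.3233]
0.016 2257 [0.0502 0.2991 0.313  0.3197 0.3233]
0.019 1913 [0.2955 0.2993 0.3159 0.3206 0.3233]
0.0225 1638 [0.2964 0.2992 0.3172 0.321  0.3234]
0.0265 1642 [0.2962 0.2993 0.3173 0.321  0.3236]
```

View pics/w8c.png

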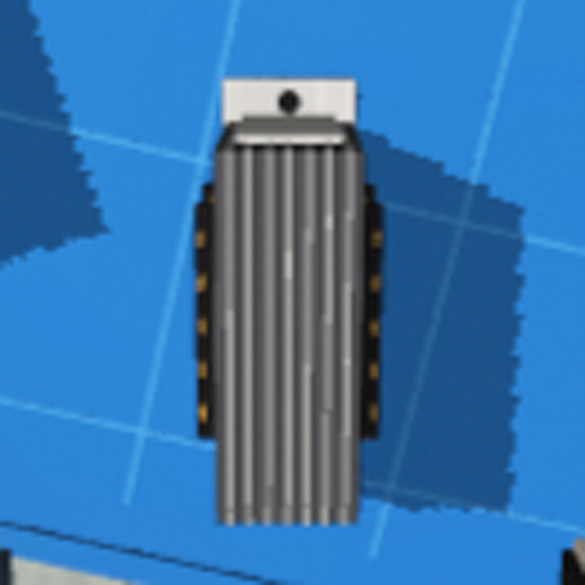

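Run:
```python
from h import *
import pickle
s,d=pickle.load(open('w8.pkl','rb')); w=wpts(s,d); z=w[...,2]
f=np.radians(12.7);u=np.array([np.cos(f),np.sin(f)]);v=np.array([-u[1],u[0]])
q=(w[...,:2]-[.431,-.1478])@np.stack([u,v],1)
for lo in (-.021,-.0195,-.018,-.0165,.015,.0165,.018,.0195):
    m=(abs(q[...,0])<.03)&(q[...,1]>lo)&(q[...,1]<lo+.0015)&(z>.03)&(z<.1)
    if m.sum(): print(lo,m.sum(),np.percentile(z[m],[5,50,95,100]).round(4))
```

```text
-0.021 16 [0.0482 0.0491 0.05   0.0502]
-0.0195 71 [0.0489 0.0498 0.0538 0.0542]
-0.018 92 [0.0485 0.0497 0.0525 0.0544]
-0.0165 44 [0.0485 0.0497 0.051  0.052 ]
0.015 2 [0.0508 0.0511 0.0513 0.0513]
0.0165 104 [0.0487 0.0498 0.051  0.0517]
0.018 79 [0.0489 0.0502 0.0537 0.0543]
0.0195 29 [0.0487 0.0493 0.0501 0.0511]
```

The tags reach z≈0.0545, so fingertips at z≈0.0585 stay clear of them and take 9.5 mm of core. I'll descend.

```bash
python3 -m inch '[{"x":0.5,"y":0,"z":1,"twist":0.008},{"x":0,"y":20,"z":0,"twist":0},{"x":0,"y":25,"z":0,"twist":0},{"x":0,"y":25,"z":0,"twist":0},{"x":0,"y":25,"z":0,"twist":0},{"x":0,"y":20,"z":0,"twist":0},{"x":0,"y":10,"z":0,"twist":0},{"x":0,"y":5,"z":0,"twist":0},{"x":0,"y":0,"z":0,"twist":0},{"x":0,"y":0,"z":0,"twist":0},{"x":0,"y":0,"z":0,"twist":0}]';python3 - <<'E'
from h import *
go(.431,-.1478,.2445,-77.3)
E
```

```text
t: 19.35
tool_pos: [0.4318, -0.1483, 0.2566]
orientation: [-1.305, 1.044, -1.047]
force: [-0.1, -0.3, -0.5]
opening: 0.0651
t 19.35 pos [ 0.4318 -0.1483  0.2566] yaw -77.4 F [-0.06 -0.27 -0.52] op 0.0651
twist -0.0017 shift before twist [-0.7 12.1 -0.7] after twist [-0.7 12.1 -0.7]
```

```bash
python3 -m inch '[{"x":-0.7,"y":4,"z":-0.7,"twist":-0.001},{"x":0,"y":4,"z":0,"twist":0},{"x":0,"y":3,"z":0,"twist":0},{"x":0,"y":1,"z":0,"twist":0},{"x":0,"y":0,"z":0,"twist":0},{"x":0,"y":0,"z":0,"twist":0}]';python3 -m inch '[{"x":0,"y":0,"z":0,"twist":0},{"x":0,"y":0,"z":0,"twist":0},{"x":0,"y":0,"z":0,"twist":0},{"x":0,"y":0,"z":0,"twist":0},{"x":0,"y":0,"z":0,"twist":0},{"x":0,"y":0,"z":0,"twist":0},{"x":0,"y":0,"z":0,"twist":0},{"x":0,"y":0,"z":0,"twist":0}]' -1 35;python3 - <<'E'
from h import *
go(.431,-.1478,.2445,-77.3)
E
```

```text
t: 19.95
tool_pos: [0.4304, -0.1475, 0.2434]
orientation: [-1.306, 1.045, -1.045]
force: [-0.5, 0.5, 0.2]
opening: 0.0653
t: 20.75
tool_pos: [0.4304, -0.1475, 0.2434]
orientation: [-1.306, 1.045, -1.045]
force: [-1.0, 0.4, 0.7]
opening: 0.0297
t 20.75 pos [ 0.4304 -0.1475  0.2434] yaw -77.35 F [-0.96  0.42  0.71] op 0.0297
twist -0.0008 shift before twist [ 0.4 -1.1  0.5] after twist [ 0.4 -1.1  0.5]
```

```bash
python3 -m inch '[{"x":0,"y":-2,"z":0,"twist":0},{"x":0,"y":-5,"z":0,"twist":0},{"x":0,"y":-10,"z":0,"twist":0},{"x":0,"y":-18,"z":0,"twist":0},{"x":0,"y":-25,"z":0,"twist":0},{"x":0,"y":-30,"z":0,"twist":0},{"x":0,"y":-30,"z":0,"twist":0},{"x":0,"y":-20,"z":0,"twist":0},{"x":0,"y":-12,"z":0,"twist":0},{"x":0,"y":-6,"z":0,"twist":0},{"x":0,"y":0,"z":0,"twist":0},{"x":0,"y":0,"z":0,"twist":0}]';python3 - <<'E'
from h import *
go(.5944,.2708,.40,12.44)
d=imaging.read_camera('scene'); save('pics/s9.png',d['color'])
E
```

```text
t: 21.95
tool_pos: [0.4301, -0.1474, 0.4002]
orientation: [-1.306, 1.047, -1.044]
force: [0.5, -0.7, -7.6]
opening: 0.0297
t 21.95 pos [ 0.4301 -0.1474  0.4002] yaw -77.35 F [ 0.51 -0.73 -7.59] op 0.0297
twist -1.5672 shift before twist [-3.721e+02  3.000e-01  2.519e+02] after twist [2.505e+02 3.000e-01 3.730e+02]
```

View pics/s9.png

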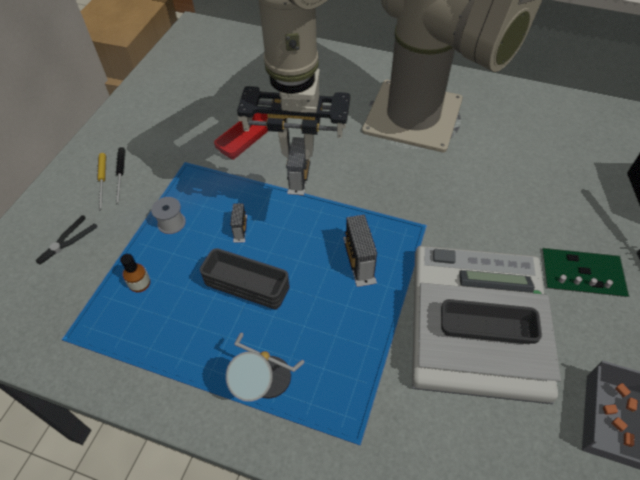

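The transformer is held upright with a load of about 7 N, and the other things are undisturbed. I'll carry it at about 0.155 m clearance, then turn.

```bash
python3 -m inch '[{"x":-8,"y":0,"z":5,"twist":0},{"x":-16,"y":0,"z":11,"twist":0},{"x":-24,"y":0,"z":16,"twist":0},{"x":-28,"y":0,"z":19,"twist":0},{"x":-28,"y":0,"z":19,"twist":0},{"x":-28,"y":0,"z":19,"twist":0},{"x":-28,"y":0,"z":19,"twist":0},{"x":-28,"y":0,"z":19,"twist":0},{"x":-28,"y":0,"z":19,"twist":0},{"x":-28,"y":0,"z":19,"twist":0},{"x":-28,"y":0,"z":19,"twist":0},{"x":-28,"y":0,"z":19,"twist":0}]';python3 -m inch '[{"x":-28,"y":0,"z":19,"twist":0},{"x":-24,"y":0,"z":16,"twist":0},{"x":-14,"y":0,"z":9,"twist":0},{"x":-6,"y":0,"z":5,"twist":0},{"x":0,"y":0,"z":0,"twist":-0.05},{"x":0,"y":0,"z":0,"twist":-0.1},{"x":0,"y":0,"z":0,"twist":-0.13},{"x":0,"y":0,"z":0,"twist":-0.13},{"x":0,"y":0,"z":0,"twist":-0.13},{"x":0,"y":0,"z":0,"twist":-0.13},{"x":0,"y":0,"z":0,"twist":-0.13},{"x":0,"y":0,"z":0,"twist":-0.13}]';python3 -m inch '[{"x":0,"y":0,"z":0,"twist":-0.13},{"x":0,"y":0,"z":0,"twist":-0.13},{"x":0,"y":0,"z":0,"twist":-0.13},{"x":0,"y":0,"z":0,"twist":-0.12},{"x":0,"y":0,"z":0,"twist":-0.08},{"x":0,"y":0,"z":0,"twist":-0.05},{"x":0,"y":0,"z":0,"twist":0},{"x":0,"y":0,"z":0,"twist":0},{"x":0,"y":0,"z":0,"twist":0}]';python3 - <<'E'
from h import *
import pickle
go(.5944,.2708,.40,12.44)
s=robot.read_state(); d=imaging.read_camera('wrist'); save('pics/w10.png',d['color']);pickle.dump((s,d),open('w10.pkl','wb'))
E
```

```text
t: 23.2
tool_pos: [0.5627, 0.1918, 0.4002]
orientation: [-1.307, 1.046, -1.044]
force: [0.3, -0.0, -6.3]
opening: 0.0296
t: 24.4
tool_pos: [0.5946, 0.2703, 0.4006]
orientation: [-1.547, 0.327, -0.325]
force: [0.5, -0.3, -7.0]
opening: 0.0298
t: 25.3
tool_pos: [0.5948, 0.2705, 0.4012]
orientation: [-1.564, -0.171, 0.172]
force: [0.3, 0.1, -7.6]
opening: 0.0297
t 25.3 pos [0.5948 0.2705 0.4012] yaw 12.52 F [ 0.28  0.12 -7.56] op 0.0297
twist 0.0014 shift before twist [-0.3  1.2  0.4] after twist [-0.3  1.2  0.4]
```

View pics/w10.png

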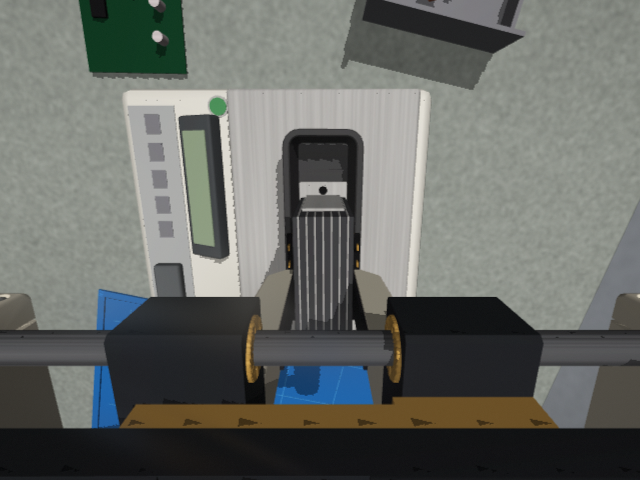

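The transformer hangs at column 323, lengthwise over the tray whose mouth spans columns 285–362. I'll check both in scale coordinates.

Run:
```python
from h import *
import pickle
s,d=pickle.load(open('w10.pkl','rb')); w=wpts(s,d); z=w[...,2]
f=np.radians(12.44);u=np.array([np.cos(f),np.sin(f)]);v=np.array([-u[1],u[0]])
q=(w[...,:2]-[.5944,.2708])@np.stack([u,v],1)
r=np.zeros_like(z,bool); r[:325]=1
m=r&(z>.097)&(z<.108)&(abs(q[...,0])<.05)&(q[...,1]<.11)
for a in (.02,.03,.04,.05,.06,.07):
    t=q[m&(abs(q[...,1]-a)<.003)]; 
    if len(t): print('tray',a,np.percentile(t[:,0],[.5,99.5]).round(4))
print('far',np.percentile(q[m][:,1],99.7))
m=r&(z>.218)&(z<.234)&(abs(q[...,0])<.02)
for a in (.01,.02,.03):
    t=q[m&(abs(q[...,1]-a)<.003)]; 
    if len(t): print('core',a,np.percentile(t[:,0],[.5,99.5]).round(4))
print('core far',np.percentile(q[m][:,1],99.7),'z',np.median(z[m]),np.percentile(z[m],[5,95]))
```

```text
tray 0.02 [-0.0331  0.0323]
tray 0.03 [-0.0328  0.0328]
tray 0.04 [-0.0325  0.0325]
tray 0.05 [-0.033   0.0328]
tray 0.06 [-0.0328  0.0326]
tray 0.07 [-0.0324  0.0322]
far 0.08534072982481504
core 0.01 [-0.0198  0.0198]
core 0.02 [-0.0145  0.0151]
core 0.03 [-0.0144  0.0148]
core far 0.03967263009204022 z 0.22521568955008736 [0.22398028 0.22647261]
```

```bash
python3 -m inch '[{"x":-0.3,"y":5,"z":0,"twist":0.001},{"x":0,"y":12,"z":0,"twist":0},{"x":0,"y":14,"z":0,"twist":0},{"x":0,"y":12,"z":0,"twist":0},{"x":0,"y":10,"z":0,"twist":0},{"x":0,"y":8,"z":0,"twist":0},{"x":0,"y":6,"z":0,"twist":0},{"x":0,"y":4,"z":0,"twist":0},{"x":0,"y":3,"z":0,"twist":0},{"x":0,"y":2,"z":0,"twist":0},{"x":0,"y":0,"z":0,"twist":0},{"x":0,"y":0,"z":0,"twist":0}]';python3 - <<'E'
from h import *
go(.5944,.2708,.3159,12.44)
E
```

```text
t: 26.55
tool_pos: [0.5946, 0.2706, 0.3258]
orientation: [-1.564, -0.172, 0.171]
force: [-0.6, 0.5, -6.3]
opening: 0.0296
t 26.55 pos [0.5946 0.2706 0.3258] yaw 12.54 F [-0.56  0.52 -6.34] op 0.0296
twist 0.0018 shift before twist [-0.2  9.9  0.3] after twist [-0.2  9.9  0.3]
```

```bash
python3 -m inch '[{"x":0,"y":2,"z":0.3,"twist":0.001},{"x":0,"y":2,"z":0,"twist":0},{"x":0,"y":1.5,"z":0,"twist":0},{"x":0,"y":1,"z":0,"twist":0},{"x":0,"y":1,"z":0,"twist":0},{"x":0,"y":0.5,"z":0,"twist":0},{"x":0,"y":0,"z":0,"twist":0},{"x":0,"y":0,"z":0,"twist":0}]';python3 -m inch '[{"x":0,"y":0.5,"z":0,"twist":0},{"x":0,"y":0.5,"z":0,"twist":0},{"x":0,"y":0,"z":0,"twist":0},{"x":0,"y":0,"z":0,"twist":0}]'
```

```text
t: 27.35
tool_pos: [0.5945, 0.2709, 0.3175]
orientation: [-1.564, -0.171, 0.171]
force: [0.2, -0.2, -6.0]
opening: 0.0298
t: 27.75
tool_pos: [0.5944, 0.2709, 0.3164]
orientation: [-1.564, -0.171, 0.171]
force: [0.3, -0.1, -6.5]
opening: 0.0298
```

```bash
python3 -m inch '[{"x":0,"y":0.4,"z":0,"twist":0},{"x":0,"y":0,"z":0,"twist":0},{"x":0,"y":0,"z":0,"twist":0}]';python3 -m inch '[{"x":0,"y":0.4,"z":0,"twist":0},{"x":0,"y":0,"z":0,"twist":0},{"x":0,"y":0,"z":0,"twist":0}]'
```

```text
t: 28.05
tool_pos: [0.5945, 0.2709, 0.3162]
orientation: [-1.564, -0.171, 0.171]
force: [-0.8, -0.3, -4.4]
opening: 0.0295
t: 28.35
tool_pos: [0.5945, 0.2709, 0.3161]
orientation: [-1.564, -0.171, 0.171]
force: [-2.2, -1.0, -0.5]
opening: 0.0295
```

Contact: the load drops from -6.5 N to about 0 at the predicted height, so it rests on the tray floor. I'll release and go straight up.

```bash
python3 -m inch '[{"x":0,"y":0,"z":0,"twist":0},{"x":0,"y":0,"z":0,"twist":0},{"x":0,"y":0,"z":0,"twist":0},{"x":0,"y":0,"z":0,"twist":0},{"x":0,"y":0,"z":0,"twist":0},{"x":0,"y":-4,"z":0,"twist":0},{"x":0,"y":-10,"z":0,"twist":0},{"x":0,"y":-20,"z":0,"twist":0},{"x":0,"y":-25,"z":0,"twist":0},{"x":0,"y":-25,"z":0,"twist":0},{"x":0,"y":-15,"z":0,"twist":0},{"x":0,"y":0,"z":0,"twist":0}]' 0.4;python3 -m inch '[{"x":0,"y":0,"z":-20,"twist":0},{"x":0,"y":0,"z":-40,"twist":0},{"x":0,"y":0,"z":-40,"twist":0},{"x":0,"y":0,"z":-40,"twist":0},{"x":0,"y":0,"z":-40,"twist":0},{"x":0,"y":0,"z":-30,"twist":0},{"x":0,"y":0,"z":0,"twist":0},{"x":0,"y":0,"z":0,"twist":0}]'
python3 - <<'E'
from h import *
import pickle
s=robot.read_state(); d=imaging.read_camera('wrist'); save('pics/w11.png',d['color'])
w=wpts(s,d); z=w[...,2]
f=np.radians(12.44);u=np.array([np.cos(f),np.sin(f)]);v=np.array([-u[1],u[0]])
q=(w[...,:2]-[.5944,.2708])@np.stack([u,v],1)
near=(abs(q[...,0])<.05)&(abs(q[...,1])<.1)
rect(np.c_[q[near&(z>.134)&(z<.148)],z[near&(z>.134)&(z<.148)]],'core top, scale axes')
rect(np.c_[q[near&(z>.098)&(z<.108)],z[near&(z>.098)&(z<.108)]],'rim, scale axes')
d=imaging.read_camera('scene'); save('pics/s11.png',d['color'])
d=imaging.read_camera('top'); w=pts(d); z=w[...,2]
m=(z>.055)&(z<.085)&(np.hypot(w[...,0]-.6221,w[...,1]+.195)<.11); rect(w[m],'stack top cam')
E
```

```text
t: 29.55
tool_pos: [0.595, 0.2711, 0.4185]
orientation: [-1.563, -0.176, 0.167]
force: [0.1, 0.8, 1.0]
opening: 0.0652
t: 30.35
tool_pos: [0.6398, 0.0652, 0.4132]
orientation: [-1.564, -0.168, 0.171]
force: [-0.4, -0.3, 0.3]
opening: 0.0652
  return _methods._mean(a, axis=axis, dtype=dtype,
  ret = ret.dtype.type(ret / rcount)
Traceback (most recent call last):
  File "h.py", line 26, in rect
    print(name,len(p),'c',round(cx,4),round(cy,4),'size',round(a,4),round(b,4),'ang',round(an,2),'zmed',np.median(p[:,2]).round(4),'zmax',p[:,2].max().round(4))
                                                                                                                                          ~~~~~~~~~~^^
ValueError: zero-size array to reduction operation maximum which has no identity
```

View pics/w11.png

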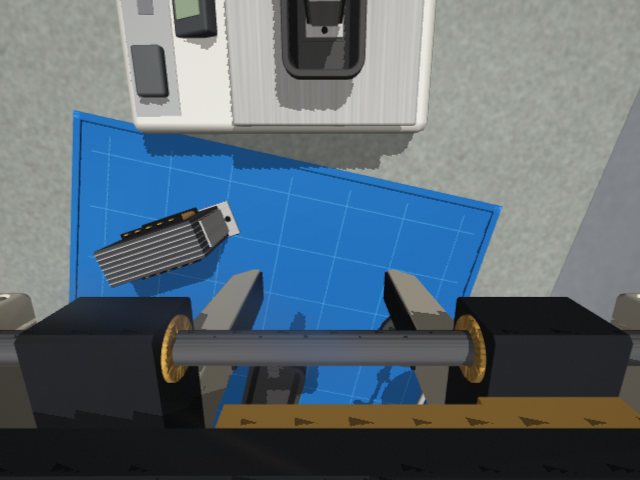

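The wrist view now sees only the tray's near end (323,50), so the wrist check found no points there. I'll check with the fixed cameras instead.

Run:
```python
from h import *
f=np.radians(12.44);u=np.array([np.cos(f),np.sin(f)]);v=np.array([-u[1],u[0]])
for n,c in (('scene',[.5944,.2708]),('top',[.5927,.2692])):
    d=imaging.read_camera(n); save(f'pics/{n}11.png',d['color'])
    w=pts(d); z=w[...,2]; q=(w[...,:2]-c)@np.stack([u,v],1)
    near=(abs(q[...,0])<.05)&(abs(q[...,1])<.1)
    for nm,lo,hi in (('core',.133,.15),('rim',.098,.11)):
        m=near&(z>lo)&(z<hi)
        if m.sum()>5: rect(np.c_[q[m],z[m]],n+' '+nm)
    m=(z>.055)&(z<.085)&(np.hypot(w[...,0]-.622,w[...,1]+.195)<.11)
    if m.sum()>5: rect(w[m],n+' stack')
```

```text
scene core 825 c 0.0007 0.0008 size 0.033 0.0786 ang 0.81 zmed 0.1403 zmax 0.145
scene rim 1029 c 0.0007 0.0012 size 0.0685 0.1713 ang 0.01 zmed 0.1032 zmax 0.1099
scene stack 1101 c 0.624 -0.1925 size 0.1718 0.0691 ang 88.04 zmed 0.0644 zmax 0.0718
top core 37 c -0.0014 -0.0376 size 0.0065 0.0285 ang 78.57 zmed 0.1386 zmax 0.1456
top rim 439 c -0.0006 0.0007 size 0.0671 0.1716 ang 0.13 zmed 0.1028 zmax 0.11
top stack 760 c 0.6217 -0.1944 size 0.1692 0.0674 ang 88.21 zmed 0.0642 zmax 0.0734
```

View pics/scene11.png

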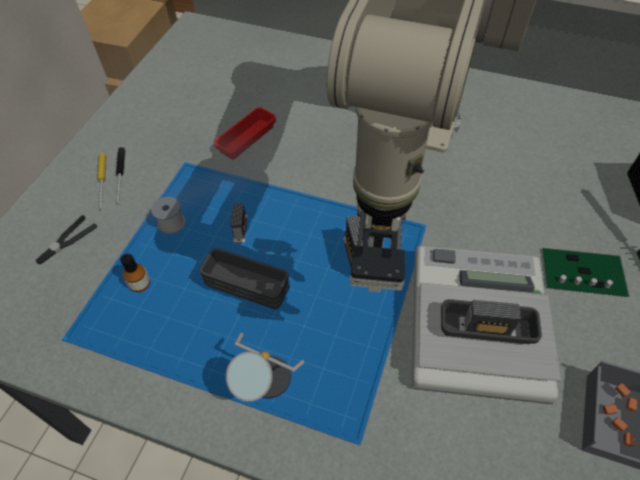

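View pics/top11.png

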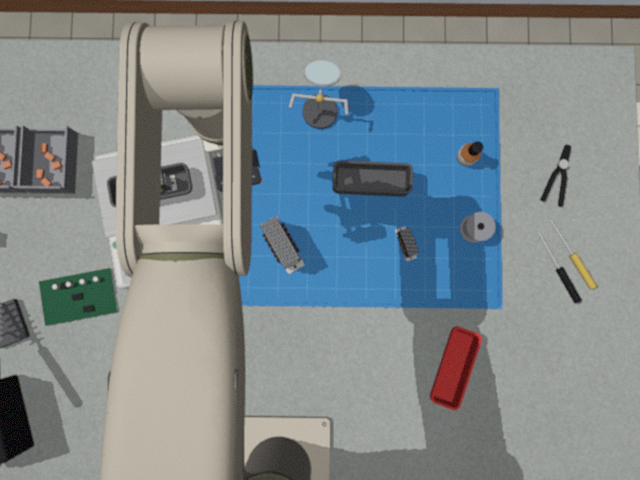

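The scene view shows the transformer upright in the tray at (492,318), the stack unmoved at (245,277) with its rim at z≈0.064, and the bystanders in place. I'm handing the job in.

```bash
python3 -c "
from plant import robot; print(robot.close_job(), robot.read_state()['t'])"
```

```text
the job is handed in; nothing more can be done
the job is handed in; nothing more can be done
```

I lifted only the top tray off the stack and set it lengthwise in the middle of the pan. With the empty tray on the pan I pressed the tare key to its stop. I then stood the middle-sized transformer upright in the tray, let go and handed the job in at about 30.5 s.

**Last checks**
- **Transformer:** the scene camera puts the core top within 1 mm of the pan centre, at z 0.140 against 0.1405 expected.
- **Tray:** its rim is within 1.5 mm of the pan centre and in line with the pan to about 0.1°.
- **Stack:** the remaining three trays are within about 1 mm of where they were, with the rim at z 0.064 against 0.066 expected. The other things look unmoved in the pictures.
- **Forces:** the highest vertical wrist force shown was about 8.5 N, both when setting the tray down and at the end of the key's travel.

**What failed or disagreed**
- **Refused command:** my first move was refused because the rows lacked some keys; nothing moved.
- **Final wrist view:** it did not take in the core, so I relied on the fixed cameras. The top camera's core reading was partly hidden by the arm and I did not use it.
- **Camera offset:** the top camera reads about 2 mm off the wrist camera, so I worked from the wrist measurements.
- **Tare key:** I did not read the display or the key's travel. That the key was pressed rests on the force and the tool height.

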